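Weigh a casting on the pillar spring scale

ROBOT

A 7-joint arm with a two-finger parallel gripper is mounted at the origin on the work surface. World frame = base frame: x ahead of the robot, y to its left, z up, the work surface at z = 0. Lengths are in m, angles in rad, forces in N, time in s.
With the tool pointing down it reaches from about 0.4 to 0.85 m from the base axis. Payload 10.4 kg.
Tool frame: the origin (TCP) lies between the finger pads; the fingertips stand 22 mm ahead of it and the grasp point (between the pads) lies 3 mm ahead of it; z points along the fingers, y is the line along which they close (so a half turn about z gives the same grasp; the last joint's range is limited). The gripper opens to 85 mm and grips with 20 to 120 N. Pads are 22 mm wide; open, the fingers measure 114 mm over their backs; the gripper's body (76 mm by 85 mm) begins 54 mm behind the grasp point. The pads swing forward as they close: fully open they stand 13 mm farther back than shut.
Start: joints at [1.222, 0.332, -0.065, 1.46, 0.022, 1.35, -0.088], TCP at [0.2, -0.592, 0.253] pointing down, gripper open.
Joint ranges: [-2.6, 2.6], [-0.5, 2.12], [-1.47, 1.34], [0.16, 2.42], [-1.27, 4.41], [0.06, 2.06], [-2.6, 2.6]. Speed limits (rad/s): [2.22, 2.22, 2.79, 2.79, 3.14, 3.14, 3.14].

INTERFACE

Orientations are given as a unit quaternion [x, y, z, w].
In Python, from bench import * gives the robot as it stands.
- The arm moves only by the tool servo_tool, never from a script. Its argument "moves" is a list of rows, each a list of 7 numbers: the opening, from 0 (shut) to 1 (fully open), then the shift along the tool's x, y, z in cm, then the turn, a rotation vector about the tool's x, y, z in rad. A call has 1 to 10 rows; each row is the pose to reach, as a shift and turn from the pose commanded when the call began, along the tool's axes at that moment; what a row does not reach only later rows make up. A row lasts 1/8 s, in which the tool goes at most 62.5 mm and 10.7 degrees, less where a joint would pass 70% of its speed; a pose out of reach is approached as far as the arm can. A call with a gripper value outside its range is refused whole. The fingers move at their own pace and stop on an object; "squeeze" is the grip in N (left out, the last holds). Time passes only in rows, so rows that repeat a pose let the fingers close. It gives the time, the measured TCP pose, the force, the opening and the grip force at its end, in the units of the state.
- get_state(): the state, without advancing time (a new reading comes with each control period).
- get_image(name): name is "scene" or "side" or "wrist"; returns the picture (400x640x3 uint8, red, green, blue); there is no depth.
- calibration(name): a dict with "fx", "fy", "cx", "cy" (pixels), "k1" (the pictures are not rectified: a ray, as slopes to the right and down, at radius r is drawn at 1 + k1 r^2 times it, then the intrinsics apply), "position" and "attitude" of the camera in the world; the wrist camera has in their place "tool_from_camera" (4x4, takes a point from camera to tool coordinates, whose origin is the TCP and whose axes are the flange's). Camera axes: x right, y up, looking along -z (the intrinsics and any distortion apply to the point x, -y, -z); pixel columns grow to the right and rows downward; lengths in m; the calibration is good to about 2 mm. A picture is of the moment at which its call begins: read the wrist's pose just before it. calibration takes no time and is no camera call.
- sign_off(): hands the job in; it is judged then, once.
The state is a dict: "clock": time; "joint_positions": joint angles; "qvel": joint speeds; "joint_efforts": joint torques, N m; "tcp_pos": TCP position; "ee_rot": TCP orientation; "wrist_force": force on the tool from outside, world axes, zero at the start; "moment": the same for the moment, N m; "width": opening from 0.0 (shut) to 1.0 (fully open); "gripper_force": force on a finger pad.
Only numpy, scipy, OpenCV 4.12 (cv2) and the standard library are available. Lean on these libraries where they do the work, as an engineer would, in place of code of your own. Each camera call takes 0.05 s, during which the arm holds its last target. There are 200 camera calls.

TASK

Weigh the cast bracket: hang it by its eye on the hook of the spring scale, letting it down slowly (about 2 cm a second) until the spring carries all of its weight, so that the hook does not jump when you let go. Let it come to rest, then slide the black reading marker down until it stands level with the scale's pointer, and leave the bracket hanging. Do not disturb the other things on the table.

Things in the scene. Friction and masses are not known exactly. Their poses are not given: they have to be found in the camera images.
- bracket_center (a point): The casting to weigh: dark cast bracket, 128 mm tall, standing on the table on a foot 56 mm (its x) by 80 mm (its y), 14 mm thick. Above the foot a web, then an upright ring (the eye), then a flat lug on top. This point is half-way up (64 mm above the underside), on the middle axis. The bracket is the same after a half turn about z. Mass unknown, 0.20 to 0.90 kg.
- bracket_eye (a point): Centre of the bracket's eye, 62 mm above its underside: a round hole 32 mm wide (ring of 12 mm round bar, 56 mm over all) whose axis is the bracket's x axis. Same axes as the bracket. When hung, this point lies about 16 mm below hook_seat.
- bracket_lug (a point): Centre of the part to grip: upright flat lug 26 mm wide (bracket y), 12 mm thick (bracket x), from 90 to 128 mm above the underside, this point 108 mm above it. Gripped across its 26 mm width the fingers straddle the hook when hanging; the ring below is wider (56 mm over all).
- bracket: The same bracket; origin at the centre of its underside, z up.
- hook_seat (a point): Where the eye hangs: top surface of the scale's hook in its shallow dip, 20 mm long, 8 mm deep on the column side. The hook is an 8 mm round steel bar, level, reaching out from the column (30 mm square, 315 mm tall) along the stand's -x. Axes are the stand's: +x points to the column, whose axis is 125 mm away; z up. Unloaded 196 mm above the table; sinks with the load.
- hook_tip (a point): Highest point of the hook's upturned outer end, 25 mm out from hook_seat and 16 mm higher; the bar's lowest surface (in the dip) is 8 mm below hook_seat. Nothing stands above the hook or beyond its end. Axes are the stand's.
- hook (a joint): Travel of the hook, downwards, m: 0 unloaded, at most 0.115 (stop). Spring: about 0.2 N before it moves, then 100 N/m; lightly damped, it bobs for a few seconds when disturbed.
- pointer (a point): Tip of the scale's pointer on the white dial plate, 60 mm from the column axis on the side away from the hook; moves with the hook, unloaded at 200 mm above the table. Axes are the stand's.
- marker_pad (a point): Centre of the top face of the reading marker's push pad: black disc 32 mm across, 10 mm thick, at the end of a thin arm, 145 mm from the column axis on the side away from the hook (stand's +x); can be pressed down from above. The marker's needle is 5 mm lower than this point, so the marker is level with the pointer when this point is 5 mm above the pointer. Axes are the stand's.
- marker (a joint): Travel of the marker, downwards, m, 0 to 0.14; its needle is at 240 mm above the table less this value. It stays where it is left; friction about 3 N.
- blank_mid (a point): Bystander: turned wooden blank, 68 mm across and 55 mm tall; point half-way up.
- faceplate_mid (a point): Bystander: aluminium faceplate, disc 72 mm across with a hub, 34 mm tall; point half-way up.
- gouge_mid (a point): Bystander: turning gouge with dark wooden handle, lying, 310 mm long, 28 mm thick; point in the handle's middle.
Not all that is in view belongs to the job. Of the things that look like the bracket, the smallest one is meant.

How it is judged:
By the outcome, as a careful person would: the job done as asked, in the order asked, and still so for the second after the job is handed in, with the robot touching nothing.
It also fails if it takes over 72 s, if anything falls off the work surface, if the arm or the gripper's body presses on something with over 40 N, if the wrist force passes 120 N, or if a joint passes its speed limit or range.

## Working session

There is one attempt and no reset: what is moved stays moved. The work goes in short steps, Python scripts to look and compute and a tool call to move; the robot and the scene stay as the last step left them, time stands still between calls to the robot, and variables do not carry over. Pictures are saved under pics/ and viewed, at most 10 in all, crops included, and the job is handed in when it is done.

Besides the shell and the picture viewer there is one more tool, called as name(argument=value, ...) on one line, values as JSON. servo_tool: Moves the arm, as the interface text tells. Its arguments: {"type":"object","properties":{"moves":{"type":"array"},"squeeze":{"type":"number"}},"required":["moves"]}

```bash
mkdir -p pics; ls; python3 - <<'E'
from bench import *
import cv2
s=get_state();print({k:np.round(v,3).tolist() if not isinstance(v,float) else v for k,v in s.items()} if 'np' in globals() else s)
for n in("scene","side","wrist"):
    cv2.imwrite(f"pics/{n}0.png",get_image(n)[:,:,::-1]);print(n,calibration(n))
E
```

```text
pics
{'clock': 0.0, 'joint_positions': array([ 1.22238556,  0.33288215, -0.06470445,  1.46095044,  0.02158025,
        1.34991436, -0.08848821]), 'qvel': array([-0.00121935, -0.00038418,  0.00097904,  0.00030409,  0.00087232,
        0.0011583 ,  0.00130816]), 'joint_efforts': array([ 2.61239993e-04, -6.25451803e+01,  4.91578924e-02, -3.91601515e+01,
        1.62036525e-02,  1.00239721e-02,  1.25701050e-07]), 'tcp_pos': array([ 0.19993876, -0.59178314,  0.25250515]), 'ee_rot': array([ 9.86757312e-01,  1.62201958e-01, -1.41944257e-04, -7.15905108e-04]), 'wrist_force': array([-1.20769829, -0.42938848,  0.31814206]), 'moment': array([-0.03963536, -0.0204633 ,  0.00378037]), 'gripper_force': 0.0, 'width': 1.0015761624161443}
scene {'fx': 417.9414802815613, 'fy': 417.9414802815613, 'cx': 323.3789197955902, 'cy': 197.21978050666615, 'k1': -0.02578803823231832, 'position': array([0.96567252, 0.73400659, 0.7580901 ]), 'attitude': array([0.10476761, 0.45581348, 0.85639934, 0.21871896])}
side {'fx': 390.6815805230943, 'fy': 390.6815805230943, 'cx': 319.0353877317868, 'cy': 195.09310346996068, 'k1': -0.01444055075426527, 'position': array([0.40831104, 0.8855534 , 0.78397903]), 'attitude': array([-0.0390015 ,  0.47499698,  0.87708094, -0.0598813 ])}
wrist {'fx': 282.3521470419299, 'fy': 282.3521470419299, 'cx': 318.65928378695736, 'cy': 199.59112445332684, 'k1': -0.04821418684639365, 'tool_from_camera': array([[ 1.09245318e-03,  9.45197695e-01,  3.26496743e-01,
         8.46451831e-02],
       [ 9.99999305e-01, -1.17763024e-03,  6.32195278e-05,
        -3.35728997e-06],
       [ 4.44247389e-04,  3.26496447e-01, -9.45198325e-01,
        -1.20537977e-01],
       [ 0.00000000e+00,  0.00000000e+00,  0.00000000e+00,
         1.00000000e+00]])}
```

View pics/scene0.png

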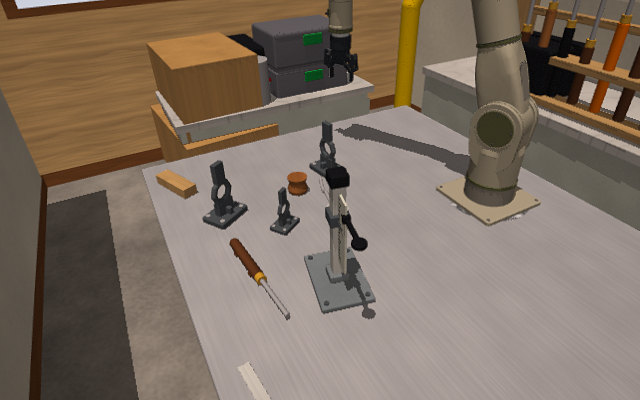

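View pics/side0.png

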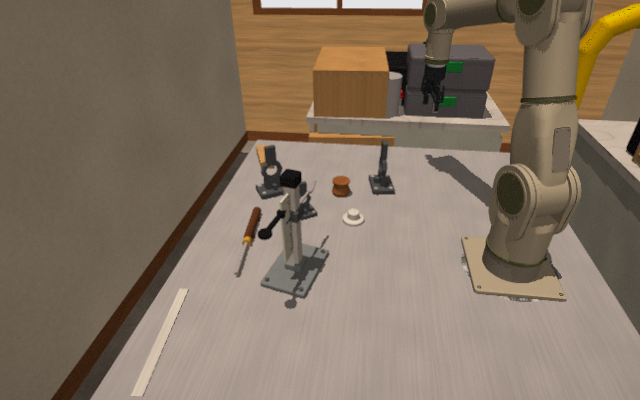

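The scene view shows three brackets, at about (225,195), (325,150) and the smallest at (285,212). The scale column is at (338,230) with its pad at (359,243). In the side view the column is at (290,225), the pad at (265,233), and the small bracket is partly hidden at (305,210).

```bash
cat >h.py <<'E'
from bench import *
import numpy as np, cv2
from scipy.spatial.transform import Rotation as R
from scipy.optimize import least_squares
def cam(n,s=None):
    c=calibration(n)
    if n=="wrist":
        s=s or get_state();T=np.array(c["tool_from_camera"]);Rt=R.from_quat(s["ee_rot"]).as_matrix()
        return c,Rt@T[:3,3]+s["tcp_pos"],Rt@T[:3,:3]
    return c,np.array(c["position"]),R.from_quat(c["attitude"]).as_matrix()
def proj(C,P):
    c,p,A=C;q=(np.atleast_2d(P)-p)@A;u=np.c_[q[:,0],-q[:,1]]/-q[:,2:]
    u=u*(1+c["k1"]*(u**2).sum(1,keepdims=True));return u*[c["fx"],c["fy"]]+[c["cx"],c["cy"]]
def ray(C,uv):
    c,p,A=C;d=(np.array(uv,float)-[c["cx"],c["cy"]])/[c["fx"],c["fy"]];u=d.copy()
    for _ in range(8):u=d/(1+c["k1"]*(u@u))
    return p,A@np.array([u[0],-u[1],-1])
def onz(C,uv,z):
    p,d=ray(C,uv);return p+d*(z-p[2])/d[2]
def tri(obs):
    M=np.zeros((3,3));b=np.zeros(3)
    for C,uv in obs:
        p,d=ray(C,uv);d/=np.linalg.norm(d);Q=np.eye(3)-np.outer(d,d);M+=Q;b+=Q@p
    return np.linalg.solve(M,b)
def snap(n,f,box=None,k=1):
    s=get_state();im=get_image(n)[:,:,::-1]
    if box:im=im[box[1]:box[3],box[0]:box[2]]
    cv2.imwrite("pics/"+f,cv2.resize(im,None,fx=k,fy=k,interpolation=cv2.INTER_CUBIC));return s
E
python3 - <<'E'
from h import *
a=cv2.imread("pics/scene0.png")[150:320,190:390];b=cv2.imread("pics/side0.png")[135:315,220:420]
a=cv2.resize(a,(800,680),interpolation=2)
a=cv2.resize(cv2.imread("pics/scene0.png")[160:310,195:395],None,fx=4,fy=4,interpolation=2)
b=cv2.resize(cv2.imread("pics/side0.png")[160:310,215:415],None,fx=4,fy=4,interpolation=2)
cv2.imwrite("pics/a.png",a);cv2.imwrite("pics/b.png",b)
C=cam("scene");D=cam("side")
print("small foot",onz(C,(285,225),.01),"lugtop128",onz(C,(283,190),.128))
print("base",onz(C,(339,280),.01),onz(D,(297,268),.01))
print("pad",tri([(C,(359,243)),(D,(265,233))]),"coltop",tri([(C,(338,173)),(D,(291,175))]))
E
```

```text
small foot [ 0.62637693 -0.17196782  0.01      ] lugtop128 [ 0.62152234 -0.17572713  0.128     ]
base [0.59889408 0.09575467 0.01      ] [0.59417749 0.09182868 0.01      ]
pad [0.63076394 0.22706354 0.23990161] coltop [0.59671999 0.08724172 0.31117826]
```

View pics/a.png

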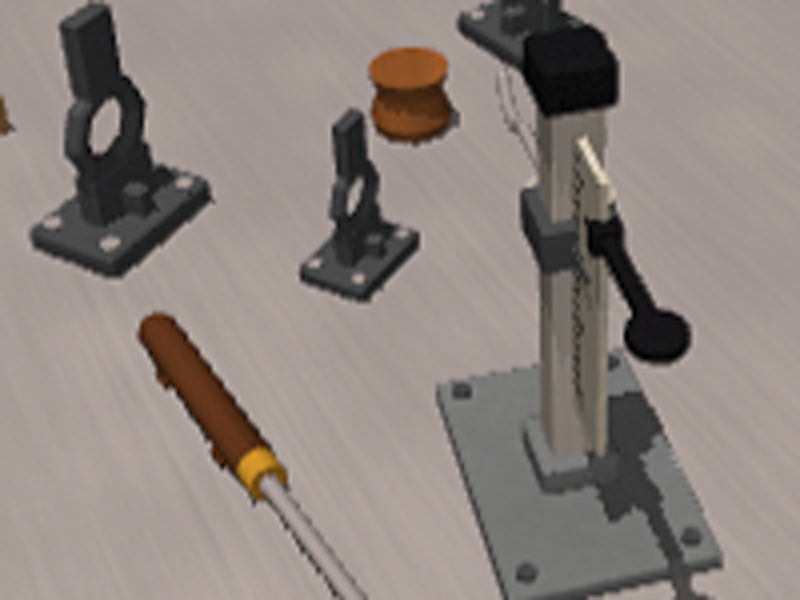

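View pics/b.png

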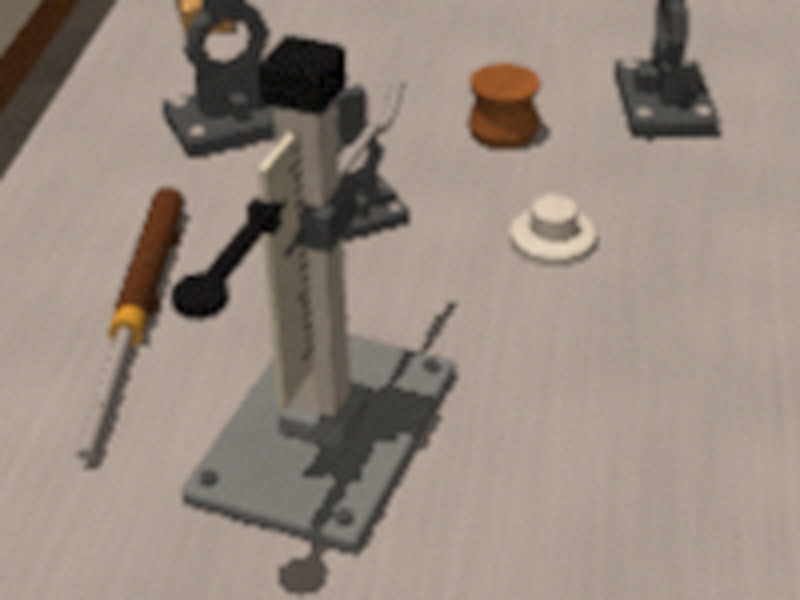

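```bash
python3 - <<'E'
from h import *
C=cam("scene");D=cam("side")
f=lambda u,v:(195+u/4,160+v/4)
L,F,Rr=[onz(C,f(*p),0)[:2] for p in((301,274),(363,301),(418,245))]
print("edges",F-L,np.hypot(*(F-L)),np.degrees(np.arctan2(*(F-L)[::-1])),Rr-F,np.hypot(*(Rr-F)),np.degrees(np.arctan2(*(Rr-F)[::-1])),"ctr",(L+Rr)/2)
L,F,Rr=[onz(C,f(*p),.014)[:2] for p in((300,264),(363,290),(418,234))]
print("top",np.hypot(*(F-L)),np.degrees(np.arctan2(*(F-L)[::-1])),np.hypot(*(Rr-F)),np.degrees(np.arctan2(*(Rr-F)[::-1])),(L+Rr)/2)
col=np.array([.5967,.0872]);pad=np.array([.6308,.2271]);e=(pad-col)/np.hypot(*(pad-col));print(e,np.degrees(np.arctan2(e[1],e[0])))
tip=tri([(C,f(503,68)),(D,(215+402/4,160+86/4))]);print("hooktip",tip,"pred",col-.15*e,"dist pad-tip",np.hypot(*(pad-tip[:2])))
print("eye",onz(C,f(356,194),.062),"lug",onz(C,f(349,135),.108))
E
```

```text
edges [-0.02703668  0.05068018] 0.0574409483351216 118.07887084043668 [-0.06233239 -0.03993737] 0.07402918839711022 -147.35165831949294 ctr [ 0.62146543 -0.1847518 ]
top 0.056918991494399475 119.15764937216221 0.07376872620678158 -147.11747424392024 [ 0.62309613 -0.1793888 ]
[0.23681229 0.97155542] 76.30152460555418
hooktip [ 0.5608415  -0.06208233  0.20870075] pred [ 0.56117816 -0.05853331] dist pad-tip 0.29752413761483004
eye [ 0.62160712 -0.18065893  0.062     ] lug [ 0.62013363 -0.1879295   0.108     ]
```

servo_tool(moves=[[1,53,-25.3,0,0,0,-1.785],[1,53,-25.3,0,0,0,-1.785],[1,53,-25.3,0,0,0,-1.785],[1,53,-25.3,0,0,0,-1.785],[1,53,-25.3,0,0,0,-1.785],[1,53,-25.3,0,0,0,-1.785],[1,53,-25.3,0,0,0,-1.785],[1,53,-25.3,0,0,0,-1.785],[1,53,-25.3,0,0,0,-1.785],[1,53,-25.3,0,0,0,-1.785]], squeeze=40)

```text
clock: 1.4
tcp_pos: [0.6231, -0.1785, 0.2528]
ee_rot: [0.489, 0.872, 0.001, -0.001]
wrist_force: [0.4, -1.0, -0.5]
width: 1.001
gripper_force: 0.0
```

```bash
python3 - <<'E'
from h import *
s=get_state();print(s["clock"],s["tcp_pos"],s["ee_rot"],np.round(s["joint_positions"],2),R.from_quat(s["ee_rot"]).as_matrix()[:,0])
E
```

```text
1.4 [ 0.6231108  -0.17845544  0.25281488] [ 4.88809852e-01  8.72389649e-01  9.86172289e-04 -5.05247664e-04] [ 0.63  0.45 -0.59  1.37  0.24  1.4   0.6 ] [-0.52212935  0.85286431  0.00184565]
```

```bash
python3 - <<'E'
from h import *
s=snap("wrist","w1.png");C=cam("wrist",s);np.save("w1.npy",np.r_[s["tcp_pos"],s["ee_rot"]])
print(proj(C,[[.622,-.182,.128],[.622,-.182,0]]))
E
```

```text
[[314.92088146 201.85052118]
 [315.9452256  170.36526459]]
```

View pics/w1.png

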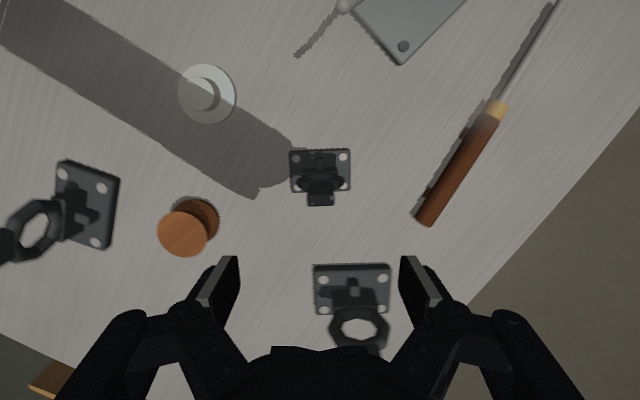

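The wrist view shows the small bracket's foot spanning about (290,149)–(352,192), with its lug top at about (308–335, 193–206). It is square to the tool. The large bracket is behind it at (352,288), and the blank is at (188,225).

```bash
python3 - <<'E'
from h import *
v=np.load("w1.npy");C=cam("wrist",dict(tcp_pos=v[:3],ee_rot=v[3:]));Rt=R.from_quat(v[3:]).as_matrix()
im=cv2.imread("pics/w1.png");cv2.imwrite("pics/w1c.png",cv2.resize(im[130:230,260:390],None,fx=6,fy=6,interpolation=2))
P=[onz(C,p,.014) for p in((290,149),(350,149),(352,190),(292,193))]
c=np.mean(P,0);print("foot",c,[np.hypot(*(P[i]-P[(i+1)%4])[:2]).round(4) for i in range(4)])
for i in((0,1),(3,2)):
    d=P[i[1]]-P[i[0]];print("y dir",np.degrees(np.arctan2(d[1],d[0])))
print("lugtop",onz(C,(321.5,200),.128),"in tool",Rt.T@(onz(C,(321.5,200),.128)-v[:3]),Rt.T@(c-v[:3]))
print("big foot",Rt.T@(onz(C,(352,288),.02)-v[:3]),"blank",Rt.T@(onz(C,(183,234),.055)-v[:3]))
E
```

```text
foot [ 0.62627687 -0.17616311  0.014     ] [np.float64(0.0762), np.float64(0.0547), np.float64(0.0801), np.float64(0.0587)]
y dir 31.527105950739664
y dir 34.50632892911049
lugtop [ 0.62622234 -0.17729554  0.128     ] in tool [-0.00086575  0.00310623  0.1248174 ] [-1.38814162e-04  3.60416934e-03  2.38819636e-01]
big foot [-0.17727806  0.05051066  0.23255022] blank [-0.07158727 -0.17027429  0.19747437]
```

View pics/w1c.png

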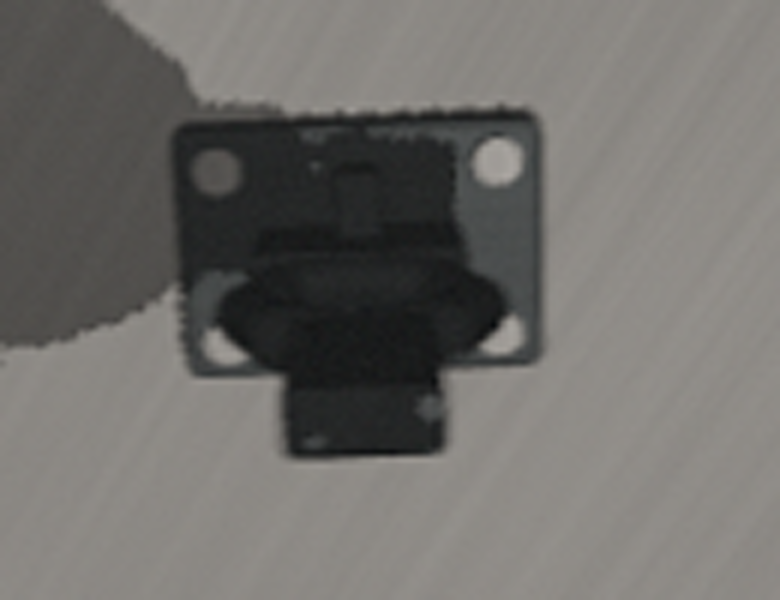

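The lug top is centred at about (320.8,199.2), and its long side lies along the tool y axis.

servo_tool(moves=[[1,-0.1,0.32,4,0,0.15,-0.02],[1,-0.1,0.32,7,0,0.3,-0.02],[1,-0.1,0.32,10,0,0.3,-0.02],[1,-0.1,0.32,13,0,0.3,-0.02],[1,-0.1,0.32,14.2,0,0.3,-0.02],[1,-0.1,0.32,14.2,0,0.3,-0.02]])

```text
clock: 2.2
tcp_pos: [0.6241, -0.1821, 0.1111]
ee_rot: [0.479, 0.865, 0.074, -0.13]
wrist_force: [0.2, -0.2, 0.9]
width: 1.001
gripper_force: 0.0
```

servo_tool(moves=[[0.2,0,0,0,0,0,0],[0.2,0,0,0,0,0,0],[0.1,0,0,0,0,0,0],[0.1,0,0,0,0,0,0],[0.1,0,0,0,0,0,0],[0.1,0,0,0,0,0,0]], squeeze=50)

```text
clock: 2.95
tcp_pos: [0.6251, -0.1819, 0.112]
ee_rot: [0.479, 0.865, 0.074, -0.129]
wrist_force: [3.0, 0.7, 6.3]
width: 0.296
gripper_force: 50.2
```

servo_tool(moves=[[0.1,0.3,0,-0.95,0,0,0],[0.1,0.6,0,-1.9,0,0,0],[0.1,1.5,0,-4.8,0,0,0],[0.1,2.7,0,-8.6,0,0,0],[0.1,3.7,0,-12,0,0,0],[0.1,4.29,0,-13.85,0,0,0],[0.1,4.29,0,-13.85,0,0,0],[0.1,4.29,0,-13.85,0,0,0]])

```text
clock: 3.95
tcp_pos: [0.6234, -0.1822, 0.2543]
ee_rot: [0.479, 0.865, 0.073, -0.131]
wrist_force: [0.2, 1.1, -8.7]
width: 0.299
gripper_force: 50.4
```

```bash
python3 - <<'E'
from h import *
F=[]
for n,f in(("scene","s2.png"),("side","d2.png"),("wrist","w2.png")):
    s=snap(n,f);F.append(s["wrist_force"])
a=cv2.imread("pics/s2.png")[100:300,200:400];b=cv2.imread("pics/d2.png")[100:300,200:400]
cv2.imwrite("pics/c2.png",cv2.resize(np.hstack([a,b]),(800,400),interpolation=2))
print(np.round(F,2),s["tcp_pos"],s["ee_rot"],s["clock"],s["width"],s["gripper_force"])
M=R.from_quat(s["ee_rot"]).as_matrix();print(M.round(3))
E
```

```text
[[ 0.2   1.15 -8.72]
 [-0.34  0.77 -9.24]
 [ 0.18 -0.19 -8.48]] [ 0.62343563 -0.18221124  0.25440081] [ 0.4786747   0.8650067   0.07327883 -0.13139308] 4.05 0.3010844056254405 50.38840591907501
[[-0.507  0.847 -0.157]
 [ 0.809  0.531  0.253]
 [ 0.297  0.001 -0.955]]
```

View pics/c2.png

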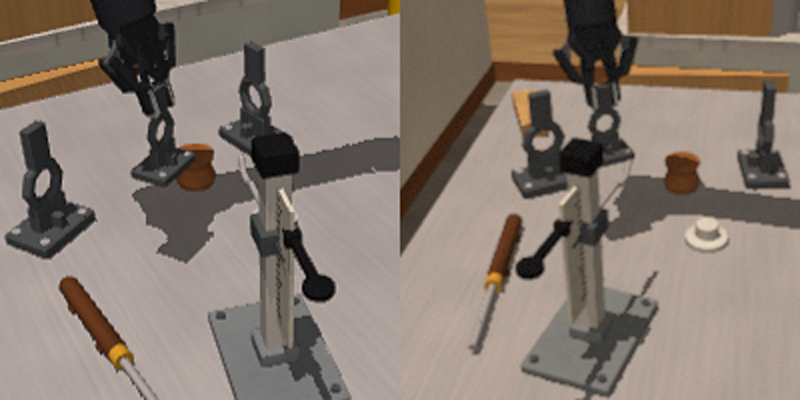

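Both views show the bracket lifted upright, with its eye at scene px ≈(280,165) and side px ≈(302,161). Everything else is still in place. It weighs about 8.8 N.

servo_tool(moves=[[0.1,1.5,-0.6,0.5,-0.04,0,0.127],[0.1,3,-1.2,0.94,-0.079,0,0.254],[0.1,4.5,-1.8,1.4,-0.119,0,0.381],[0.1,6,-2.4,1.87,-0.158,0,0.509],[0.1,7.5,-3,2.34,-0.198,0,0.636],[0.1,9.03,-3.6,2.81,-0.237,0,0.763],[0.1,9.03,-3.6,2.81,-0.237,0,0.763],[0.1,9.03,-3.6,2.81,-0.237,0,0.763]])

```text
clock: 5.1
tcp_pos: [0.5434, -0.1215, 0.2558]
ee_rot: [0.777, 0.611, 0.119, -0.092]
wrist_force: [-0.6, 0.5, -8.6]
width: 0.294
gripper_force: 51.0
```

```bash
python3 - <<'E'
from h import *
for n,f in(("scene","s3.png"),("side","d3.png"),("wrist","w3.png")): s=snap(n,f)
a=cv2.imread("pics/s3.png")[130:260,260:400];b=cv2.imread("pics/d3.png")[130:260,240:380];w=cv2.imread("pics/w3.png")
top=np.hstack([cv2.resize(a,(400,371),interpolation=2),cv2.resize(b,(400,371),interpolation=2)])
cv2.imwrite("pics/c3.png",np.vstack([top,np.pad(w[20:220,120:520],((0,0),(0,400),(0,0)))]))
print(s["tcp_pos"],s["ee_rot"],s["clock"],s["wrist_force"])
M=R.from_quat(s["ee_rot"]).as_matrix();print(M.round(3),np.round(s["joint_positions"],2))
np.save("w3.npy",np.r_[s["tcp_pos"],s["ee_rot"]])
C=cam("wrist",s);print(proj(C,[[.561,-.060,.212],[.567,-.036,.196],[.597,.087,.196]]))
E
```

```text
[ 0.54366347 -0.12148636  0.25574017] [ 0.77698947  0.61119317  0.11932783 -0.0921474 ] 5.2 [ 0.23266136  0.44365901 -8.7956241 ]
[[ 0.224  0.972  0.073]
 [ 0.928 -0.236  0.289]
 [ 0.298  0.003 -0.955]] [ 0.78  0.25 -0.55  1.62 -0.18  1.31  0.05]
[[321.71924479 161.78546847]
 [321.69269093 129.03613571]
 [322.02116615 -45.88184142]]
```

View pics/c3.png

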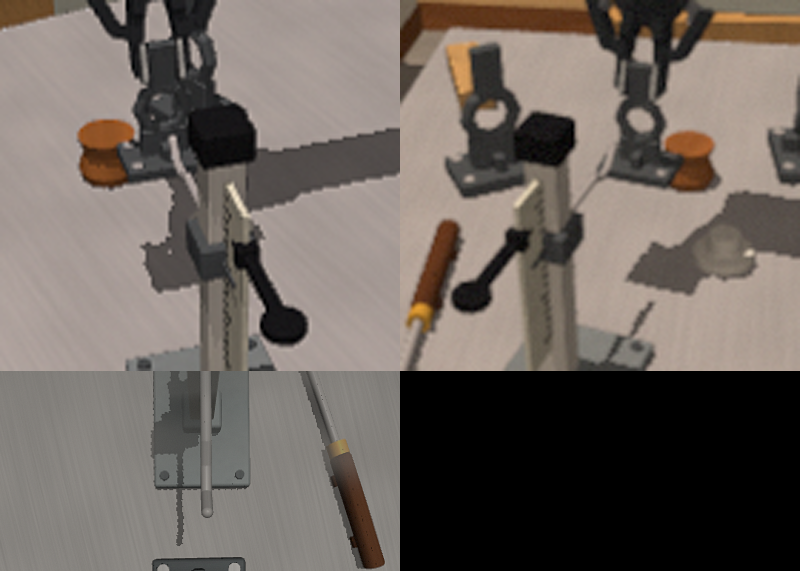

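In the wrist view (crop origin (120,20)) the hook lies along col ≈327, with its tip at about row 163. The foot's column-side edge is at row ≈207, spanning cols 272–365. The scene and side insets show the bracket upright, short of the hook.

```bash
python3 - <<'E'
from h import *
v=np.load("w3.npy");C=cam("wrist",dict(tcp_pos=v[:3],ee_rot=v[3:]));M=R.from_quat(v[3:]).as_matrix()
w=cv2.cvtColor(cv2.imread("pics/w3.png"),cv2.COLOR_BGR2GRAY)
print(w[60,318:336],w[120,318:336],w[150,318:336]);print(w[150:176,327]);print(w[195:225,318])
t=onz(C,(327,163),.210);h=onz(C,(326.7,60),.194);d=t-h
print("tip",t,"hook pt",h,"dir",np.degrees(np.arctan2(-d[1],-d[0])))
for z in(.158,):
    f=[onz(C,p,z) for p in((272,207),(365,207))];print(f,np.hypot(*(f[1]-f[0])[:2]),np.mean(f,0)-v[:3], M.T@(np.mean(f,0)-v[:3]),np.degrees(np.arctan2(*(f[1]-f[0])[[1,0]])))
S=cam("scene");D=cam("side")
print("tri tip", tri([(C,(327,163)),(D,(240+205*140/400,130+157*130/371))]))
print("tri eye", tri([(S,(260+165*.35,130+108*.35)),(D,(240+241*.35,130+120*.35))]))
E
```

```text
[ 60  58  74  98 114 121 126 133 134 133 128 121 112  82  57  60  80 115] [115 114  89  93 111 120 128 137 148 141 133 124 114  96 115 116 116 117] [133 135 136  79  81  99 105 107 110 111 112 112 107  95  97 128 130 134]
[111 110 110 111 111 111 115 127 131 147 151 139 128 121 110  94  62 132
 136 137 135 136 136 135 134 135]
[138 138 137 137 135 136 135 135 136 137 138 113  39  52  65  71  74  74
  76  76  75  77  38  21  58  66  75  76  75  76]
tip [ 0.56426096 -0.06139151  0.21      ] hook pt [0.58220567 0.01158686 0.194     ] dir 76.18556404484362
[array([ 0.51329357, -0.08184479,  0.158     ]), array([ 0.58966743, -0.10030932,  0.158     ])] 0.0785742090827776 [ 0.00781703  0.03040931 -0.09774017] [0.00083397 0.00016179 0.10265598] -13.591314328849181
tri tip [ 0.56854838 -0.05953838  0.19452169]
tri eye [ 0.54279481 -0.11464503  0.20750316]
```

servo_tool(moves=[[0.1,1.85,0.57,0.79,0,0,0],[0.1,3.74,0.57,1.45,0,0,0],[0.1,3.74,0.57,1.45,0,0,0],[0.1,3.74,0.57,1.45,0,0,0]])

```text
clock: 5.75
tcp_pos: [0.5583, -0.0836, 0.2532]
ee_rot: [0.777, 0.611, 0.119, -0.092]
wrist_force: [-0.1, -0.1, -8.0]
width: 0.297
gripper_force: 51.0
```

```bash
python3 - <<'E'
from h import *
for n,f in(("side","d4.png"),("wrist","w4.png")): s=snap(n,f)
b=cv2.imread("pics/d4.png")[130:230,260:360];w=cv2.imread("pics/w4.png")[100:300,220:420]
cv2.imwrite("pics/c4.png",np.hstack([cv2.resize(b,(400,400),interpolation=2),cv2.resize(w,(400,400),interpolation=2)]))
print(s["tcp_pos"],s["ee_rot"],s["clock"],s["wrist_force"])
eye=s["tcp_pos"]+[.0034*.237,.0034*.9715,-.05];d=[.5702,-.0365,.196]-eye;print("to seat: along,lat,z",d[0]*.237+d[1]*.9715,d[0]*.972-d[1]*.236,d[2])
print(proj(cam("side"),eye),proj(cam("side"),[[.5643,-.0612,.212],[.5702,-.0365,.196]]))
E
```

```text
[ 0.55829725 -0.0841074   0.25326217] [ 0.77744583  0.61069001  0.11920371 -0.09179418] 5.8 [-0.69460007  0.01786481 -9.0332117 ]
to seat: along,lat,z 0.04567160300510609 0.00033042481630416766 -0.007262173739751687
[[317.23240393 178.92340305]] [[314.38870512 179.65844546]
 [311.10244133 188.83120784]]
```

View pics/c4.png

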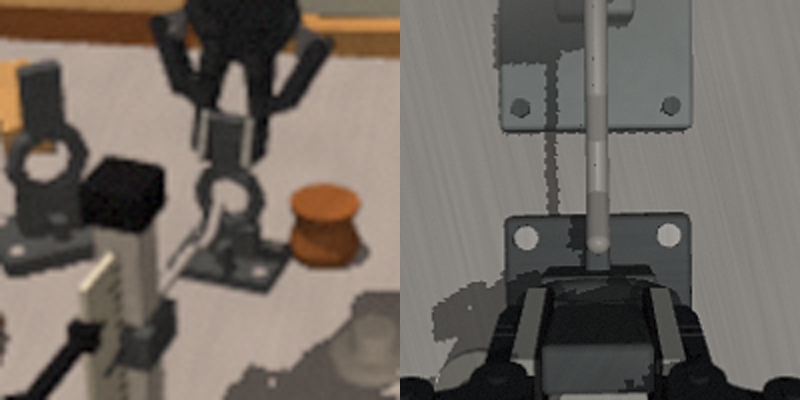

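The wrist crop shows the hook centred over the bracket's axis. In the side crop the hook tip, at about (315,179), lies in front of the eye opening at about (317,177).

servo_tool(moves=[[0.1,0.5,0.03,0.15,0,0,0],[0.1,0.95,0.03,0.3,0,0,0],[0.1,1.4,0.03,0.47,0,0,0],[0.1,1.9,0.03,0.64,0,0,0],[0.1,1.9,0.03,0.64,0,0,0]])

```text
clock: 6.48
tcp_pos: [0.5635, -0.0635, 0.253]
ee_rot: [0.777, 0.611, 0.119, -0.092]
wrist_force: [-0.0, -0.2, -8.9]
width: 0.294
gripper_force: 50.9
```

servo_tool(moves=[[0.1,0.45,0,0.2,0,0,0],[0.1,0.9,0,0.44,0,0,0],[0.1,1.35,0,0.74,0,0,0],[0.1,1.77,0,1.03,0,0,0],[0.1,2.2,0,1.3,0,0,0],[0.1,2.2,0,1.3,0,0,0],[0.1,2.2,0,1.3,0,0,0]])

```text
clock: 7.35
tcp_pos: [0.5693, -0.0403, 0.247]
ee_rot: [0.777, 0.611, 0.119, -0.092]
wrist_force: [-0.3, 0.7, -7.6]
width: 0.294
gripper_force: 50.9
```

```bash
python3 - <<'E'
from h import *
for n,f in(("side","d5.png"),("wrist","w5.png")): s=snap(n,f)
print(s["tcp_pos"],s["clock"],s["wrist_force"])
eye=s["tcp_pos"]+[.0034*.237,.0034*.9715,-.05];d=[.5702,-.0365,.196]-eye;print("to seat: along,lat,z",d[0]*.237+d[1]*.9715,d[0]*.972-d[1]*.236,d[2])
E
```

```text
[ 0.56935491 -0.04042041  0.24704995] 7.4 [-0.3741118  -0.10574762 -8.29015341]
to seat: along,lat,z 0.0006090306106770357 -0.00010750071515877084 -0.0010499530025850357
```

servo_tool(moves=[[0.1,-0.07,0,0.24,0,0,0],[0.1,-0.15,0,0.48,0,0,0],[0.1,-0.22,0,0.72,0,0,0],[0.1,-0.3,0,0.96,0,0,0],[0.1,-0.37,0,1.19,0,0,0],[0.1,-0.45,0,1.43,0,0,0],[0.1,-0.52,0,1.67,0,0,0],[0.1,-0.6,0,1.91,0,0,0],[0.1,-0.67,0,2.15,0,0,0],[0.1,-0.75,0,2.39,0,0,0]])

```text
clock: 8.7
tcp_pos: [0.5694, -0.0402, 0.2219]
ee_rot: [0.777, 0.611, 0.119, -0.092]
wrist_force: [-0.6, 0.3, -7.0]
width: 0.297
gripper_force: 51.0
```

servo_tool(moves=[[0.1,-0.07,0,0.24,0,0,0],[0.1,-0.15,0,0.48,0,0,0],[0.1,-0.22,0,0.72,0,0,0],[0.1,-0.3,0,0.96,0,0,0],[0.1,-0.37,0,1.19,0,0,0],[0.1,-0.45,0,1.43,0,0,0],[0.1,-0.52,0,1.67,0,0,0],[0.1,-0.6,0,1.91,0,0,0],[0.1,-0.67,0,2.15,0,0,0],[0.1,-0.75,0,2.39,0,0,0]])

```text
clock: 9.95
tcp_pos: [0.5695, -0.0402, 0.1969]
ee_rot: [0.777, 0.611, 0.119, -0.092]
wrist_force: [-0.9, 0.1, -5.4]
width: 0.299
gripper_force: 51.2
```

servo_tool(moves=[[0.1,-0.07,0,0.24,0,0,0],[0.1,-0.15,0,0.48,0,0,0],[0.1,-0.22,0,0.72,0,0,0],[0.1,-0.3,0,0.96,0,0,0],[0.1,-0.37,0,1.19,0,0,0],[0.1,-0.45,0,1.43,0,0,0],[0.1,-0.52,0,1.67,0,0,0],[0.1,-0.6,0,1.91,0,0,0],[0.1,-0.67,0,2.15,0,0,0],[0.1,-0.75,0,2.39,0,0,0]])

```text
clock: 11.2
tcp_pos: [0.5696, -0.0402, 0.1718]
ee_rot: [0.777, 0.611, 0.119, -0.092]
wrist_force: [-1.0, 0.7, -3.2]
width: 0.298
gripper_force: 51.4
```

servo_tool(moves=[[0.1,-0.07,0,0.24,0,0,0],[0.1,-0.15,0,0.48,0,0,0],[0.1,-0.22,0,0.72,0,0,0],[0.1,-0.3,0,0.96,0,0,0],[0.1,-0.37,0,1.19,0,0,0],[0.1,-0.45,0,1.43,0,0,0],[0.1,-0.52,0,1.67,0,0,0],[0.1,-0.6,0,1.91,0,0,0]])

```text
clock: 12.2
tcp_pos: [0.5696, -0.0403, 0.1518]
ee_rot: [0.777, 0.611, 0.119, -0.092]
wrist_force: [-0.2, 0.4, -0.5]
width: 0.292
gripper_force: 51.7
```

```bash
python3 - <<'E'
from h import *
F=[]
for i in range(10):
    get_image("side");F.append(get_state()["wrist_force"])
s=get_state();snap("wrist","w6.png");snap("scene","s6.png")
print(np.mean(F,0),np.std(F,0),s["tcp_pos"],s["clock"])
E
```

```text
[-0.65564521  0.89760788 -0.49603549] [0.83669654 0.65176307 0.35246424] [ 0.56962111 -0.0402479   0.15196546] 12.7
```

servo_tool(moves=[[0.1,-0.07,0,0.24,0,0,0],[0.1,-0.13,0,0.43,0,0,0],[0.1,-0.13,0,0.43,0,0,0],[0.1,-0.13,0,0.43,0,0,0]])

```text
clock: 13.3
tcp_pos: [0.5696, -0.0403, 0.1474]
ee_rot: [0.777, 0.611, 0.119, -0.092]
wrist_force: [-0.7, 0.4, -1.0]
width: 0.294
gripper_force: 51.9
```

```bash
python3 - <<'E'
from h import *
F=[]
for i in range(20):
    get_image("side");F.append(get_state()["wrist_force"])
s=get_state()
print(np.mean(F,0),np.std(F,0),s["tcp_pos"],s["clock"])
E
```

```text
[-0.63394577  1.18105821  0.04423175] [0.48094204 0.60529607 0.634083  ] [ 0.56961297 -0.04027123  0.14738556] 14.3
```

servo_tool(moves=[[0.3,0,0,0,0,0,0],[0.35,0,0,0,0,0,0],[0.5,0,0,0,0,0,0],[0.8,0,0,0,0,0,0],[0.8,0,0,0,0,0,0],[0.8,0,0,0,0,0,0]], squeeze=20)

```text
clock: 15.05
tcp_pos: [0.5696, -0.0403, 0.1474]
ee_rot: [0.777, 0.611, 0.119, -0.092]
wrist_force: [-0.1, 0.9, 0.7]
width: 0.798
gripper_force: 0.0
```

```bash
python3 - <<'E'
from h import *
for n,f in(("wrist","w7.png"),("side","d7.png"),("scene","s7.png")): s=snap(n,f)
M=R.from_quat(s["ee_rot"]).as_matrix();print(M.round(3))
a=cv2.imread("pics/s7.png")[150:310,270:430];b=cv2.imread("pics/d7.png")[150:310,240:400];w=cv2.imread("pics/w7.png")[100:300,220:420]
g=[cv2.resize(i,(400,400),interpolation=2) for i in(a,b)]
cv2.imwrite("pics/c7.png",np.vstack([np.hstack(g),np.pad(w,((0,0),(0,600),(0,0)))]))
E
```

```text
[[ 0.225  0.972  0.073]
 [ 0.928 -0.237  0.289]
 [ 0.298  0.003 -0.955]]
```

View pics/c7.png

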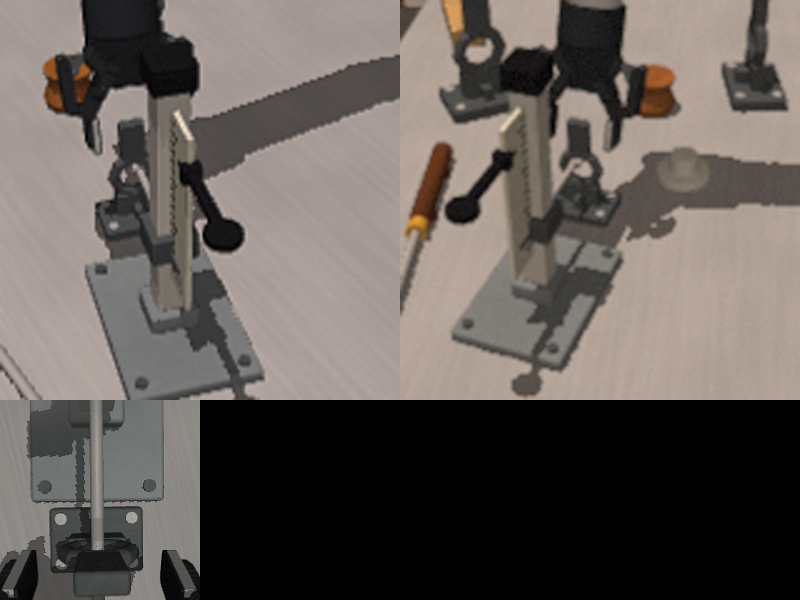

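The crops show the bracket hanging upright on the hook with the fingers clear of it, and the stand and the other objects unmoved. I have used all 10 views, so the remaining checks will be numeric.

servo_tool(moves=[[0.8,0.3,0,-0.95,0,0,0],[0.8,1.2,0,-3.8,0,0,0],[0.8,2.7,0,-8.6,0,0,0],[0.8,4.2,0,-13.4,0,0,0],[0.8,5.7,0,-18.2,0,0,0],[0.8,7.45,0,-23.9,0,0,0],[0.8,7.45,0,-23.9,0,0,0]])

```text
clock: 16.08
tcp_pos: [0.57, -0.0396, 0.4035]
ee_rot: [0.777, 0.611, 0.122, -0.089]
wrist_force: [-0.5, 0.6, -0.9]
width: 0.8
gripper_force: 0.0
```

servo_tool(moves=[[0.3,5,0,1.56,0,-0.1,0],[0,10,0,3.1,0,-0.2,0],[0,15,-0.1,4.7,0,-0.3,0],[0,20,-0.1,6.2,0,-0.3,0],[0,26.15,-0.18,8.16,0,-0.3,0],[0,26.15,-0.18,8.16,0,-0.3,0],[0,26.15,-0.18,8.16,0,-0.3,0],[0,26.15,-0.18,8.16,0,-0.3,0]])

```text
clock: 17.08
tcp_pos: [0.6324, 0.2247, 0.3981]
ee_rot: [0.787, 0.617, 0.002, 0.001]
wrist_force: [0.2, 0.7, -0.0]
width: 0.001
gripper_force: 0.0
```

```bash
python3 - <<'E'
from h import *
for n,f in(("wrist","w8.png"),("side","d8.png"),("scene","s8.png")): s=snap(n,f)
C=cam("wrist",s);M=R.from_quat(s["ee_rot"]).as_matrix();print(s["clock"],s["tcp_pos"],M.round(3),s["width"],s["joint_positions"].round(2))
g=cv2.cvtColor(cv2.imread("pics/w8.png"),cv2.COLOR_BGR2GRAY)
p=proj(C,[.6325,.2262,.245])[0];print(p)
x,y=p.astype(int);sub=(g[y-60:y+60,x-60:x+60]<45).astype(np.uint8)
n,l,st,ce=cv2.connectedComponentsWithStats(sub);
for i in range(1,n):
    if st[i,4]>60:print(st[i],ce[i]+[x-60,y-60])
print(g[y-60:y+60:5,x-60:x+60:5])
E
```

```text
17.175 [0.63231321 0.2247844  0.39815824] [[ 0.239  0.971  0.004]
 [ 0.971 -0.239  0.001]
 [ 0.002  0.004 -1.   ]] -0.001488947442365948 [ 0.01  0.49 -0.7   1.02  0.31  1.72 -0.82]
[317.57047754 189.26687606]
[  44   42   32   78 1311] [316.18077803 204.76887872]
[[139 133 138 138 136 135 136 138 136 136 137 137 138 136 135 139 135 135
  137 139 137 139 139 142]
 [137 137 137 137 139 138 136 136 141 136 137 139 139 135 137 134 137 138
  138 139 139 138 137 140]
 [135 138 136 137 136 137 136 138 137 139 136 137 135 139 135 136 136 139
  139 139 141 138 138 135]
 [135 140 135 139 136 136 135 137 137 139 137 138 134 137 134 137 136 139
  137 138 143 141 141 140]
 [139 136 135 139 138 138 138 136 140 138 137 139 137 137 136 136 139 137
  137 140 139 137 140 143]
 [140 136 140 137 138 140 138 139 136 140 138 138 138 139 136 136 139 135
  137 136 138 138 140 143]
 [ 80 140 144 141 144 139 139  76  82  77 139 135 139 137 140 137 135 138
  139 140 141 139 141 142]
 [ 76  79  78  78  82  79 140  77  80  80 142 138 138 136 138 135 136 137
  138 139 140 141 139 140]
 [ 80  80  79  82  82  82  8
[... 888 characters left out ...]
80  78 129 141 142 116 111  61  62  63  35   7 114 117 109 110 112
  113 142 140 141 142 141]
 [ 80  82 131 140 140 140 114 112  59  59  65  31  10 106 106 109 112 113
  114 140 139 141 142 141]
 [ 78 131 137 140 137 141 114 111  60  59  62  54  22  70 115 111 111 112
  114 137 140 139 142 144]
 [127 138 139 136 139 144 116 116  61  62  64  53  21  72 114 111 111 113
  112 139 141 143 142 143]
 [141 137 141 139 138 144  63  62  60  61  66  54  22  74 116 111 111 114
  111 138 142 144 141 142]
 [139 137 139 135 138 142  60  62  61  62  30  24  23  42  31  67 112 114
  112 138 141 141 139 138]
 [138 139 138 139 135 139  60  61  63  63  56  57   7  60  58  57 112 112
  112 141 139 138 139 139]]
```

The pad disc in the wrist image is centred at about (317,187), within 2 mm of where I predicted it. Next I'll work out the sink numerically by tracking the hook carriage in both fixed cameras.

```bash
cat >trk.py <<'E'
from h import *
def track(n,f0,f1,box,P,ds):
    C=cam(n);a=cv2.imread("pics/"+f0,0).astype(np.float32);b=cv2.imread("pics/"+f1,0).astype(np.float32)
    nrm=(C[1]-P)*[1,1,0];u,v=np.meshgrid(np.arange(box[0],box[2],.5),np.arange(box[1],box[3],.5));u=u.ravel();v=v.ravel()
    X=[]
    for q in zip(u,v):
        p,d=ray(C,q);X.append(p+d*((P-p)@nrm)/(d@nrm))
    X=np.array(X);smp=lambda im,uv:cv2.remap(im,uv[:,0].astype(np.float32),uv[:,1].astype(np.float32),1).ravel()
    t=smp(a,np.c_[u,v]);sc=[np.corrcoef(t,smp(b,proj(C,X-[0,0,d])))[0,1] for d in ds];i=int(np.argmax(sc));return round(ds[i],4),round(sc[i],3)
E
python3 - <<'E'
from trk import *
ds=np.arange(.04,.115,.0005)
P=np.array([.597,.085,.2])-np.array([.237,.97,0])*.02
for f in("s7.png","s8.png"):
    for box in((325,205,341,228),(327,207,339,226),(324,203,343,230)): print(f,track("scene","scene0.png",f,box,P,ds))
for f in("d7.png","d8.png"):
    for box in((292,203,308,224),(297,204,307,222),(290,202,309,225)): print(f,track("side","side0.png",f,box,P,ds))
E
```

```text
s7.png (np.float64(0.0885), np.float64(0.825))
s7.png (np.float64(0.088), np.float64(0.958))
s7.png (np.float64(0.09), np.float64(0.627))
s8.png (np.float64(0.0895), np.float64(0.826))
s8.png (np.float64(0.089), np.float64(0.961))
s8.png (np.float64(0.09), np.float64(0.623))
d7.png (np.float64(0.0855), np.float64(0.879))
d7.png (np.float64(0.0855), np.float64(0.84))
d7.png (np.float64(0.086), np.float64(0.883))
d8.png (np.float64(0.086), np.float64(0.877))
d8.png (np.float64(0.0855), np.float64(0.843))
d8.png (np.float64(0.086), np.float64(0.882))
```

servo_tool(moves=[[0,0.1,0,4,0,0,0],[0,0.1,0,8,0,0,0],[0,0.1,0,10.5,0,0,0],[0,0.1,0,11.3,0,0,0],[0,0.1,0,11.3,0,0,0]])

```text
clock: 17.85
tcp_pos: [0.6328, 0.2272, 0.2853]
ee_rot: [0.787, 0.617, 0.002, 0.001]
wrist_force: [-0.3, 0.3, 0.0]
width: 0.0
gripper_force: 0.0
```

servo_tool(moves=[[0,0,0,0.7,0,0,0],[0,0,0,1.3,0,0,0],[0,0,0,1.8,0,0,0],[0,0,0,2.3,0,0,0],[0,0,0,2.9,0,0,0],[0,0,0,3.5,0,0,0],[0,0,0,4.1,0,0,0],[0,0,0,4.7,0,0,0],[0,0,0,5.3,0,0,0],[0,0,0,5.9,0,0,0]])

```text
clock: 19.1
tcp_pos: [0.6328, 0.2277, 0.2253]
ee_rot: [0.786, 0.618, 0.002, 0.0]
wrist_force: [-1.4, -0.3, 3.4]
width: -0.0
gripper_force: 1.4
```

servo_tool(moves=[[0,0,0,0.7,0,0,0],[0,0,0,1.4,0,0,0],[0,0,0,2.1,0,0,0],[0,0,0,2.8,0,0,0],[0,0,0,3.5,0,0,0],[0,0,0,4.2,0,0,0],[0,0,0,5,0,0,0],[0,0,0,5.8,0,0,0],[0,0,0,6.6,0,0,0],[0,0,0,7.3,0,0,0]])

```text
clock: 20.35
tcp_pos: [0.6331, 0.2278, 0.1521]
ee_rot: [0.786, 0.618, 0.002, 0.0]
wrist_force: [-1.6, -0.5, 3.0]
width: -0.0
gripper_force: 1.4
```

servo_tool(moves=[[0,0,0,0.3,0,0,0],[0,0,0,0.6,0,0,0],[0,0,0,0.6,0,0,0],[0,0,0,0.6,0,0,0]])

```text
clock: 20.85
tcp_pos: [0.6333, 0.2278, 0.1467]
ee_rot: [0.786, 0.618, 0.002, 0.0]
wrist_force: [0.4, -0.0, 0.4]
width: 0.002
gripper_force: 0.0
```

servo_tool(moves=[[0,0,0,-0.5,0,0,0],[0,0,0,-5,0,0,0],[0,0,0,-10,0,0,0],[0,0,0,-16,0,0,0],[0,0,0,-22,0,0,0],[0,0,0,-22,0,0,0]])

```text
clock: 21.6
tcp_pos: [0.6331, 0.2286, 0.373]
ee_rot: [0.786, 0.618, 0.006, 0.001]
wrist_force: [1.1, 0.8, -0.8]
width: 0.0
gripper_force: 0.0
```

```bash
cat >m.py <<'E'
from trk import *
import sys
t=sys.argv[1]
for n,f in(("side","d"),("scene","s"),("wrist","w")): s=snap(n,f+t+".png")
print(s["clock"],s["tcp_pos"])
P=np.array([.597,.085,.2])-np.array([.237,.97,0])*.02;Q=np.array([.6325,.2262,.24]);N=np.array([.597,.085,.24])+np.array([.237,.97,0])*.05
ds=np.arange(.06,.11,.00025);dm=np.arange(.09,.14,.00025)
print("hook",track("scene","scene0.png","s%s.png"%t,(327,207,339,226),P,ds),track("side","side0.png","d%s.png"%t,(292,203,308,224),P,ds))
for bs,bd in(((349,233,369,252),(257,223,274,240)),((351,236,367,251),(259,227,271,239))):
    print("pad",track("scene","scene0.png","s%s.png"%t,bs,Q,dm),track("side","side0.png","d%s.png"%t,bd,Q,dm))
print("clip",track("scene","scene0.png","s%s.png"%t,(341,212,353,228),N,dm),track("side","side0.png","d%s.png"%t,(274,207,285,219),N,dm))
E
python3 m.py 9
```

```text
21.7 [0.6324005  0.22765937 0.36741999]
hook (np.float64(0.0888), np.float64(0.961)) (np.float64(0.086), np.float64(0.882))
pad (np.float64(0.1188), np.float64(0.802)) (np.float64(0.1185), np.float64(0.883))
pad (np.float64(0.119), np.float64(0.825)) (np.float64(0.1188), np.float64(0.913))
clip (np.float64(0.121), np.float64(0.815)) (np.float64(0.1213), np.float64(0.981))
```

```bash
python3 - <<'E'
from trk import *
e=np.array([.237,.9715,0]);ds=np.arange(.06,.11,.00025)
for k in(.0,.02,.025):
    P=np.array([.5985,.086,.2])+e*k
    print(k,[track("scene","scene0.png",f,(327,207,339,226),P,ds) for f in("s6.png","s7.png","s9.png")],[track("side","side0.png",f,(292,203,308,224),P,ds) for f in("d7.png","d9.png")])
col=np.array([.5985,.086,0]);zs=np.arange(.1,.27,.004)
for n,f in(("scene","scene0.png"),("scene","s9.png"),("side","side0.png"),("side","d9.png")):
    C=cam(n);im=cv2.imread("pics/"+f,0)
    X=np.array([[col+e*k+[0,0,z] for k in(.03,.04,.05,.06,.07,.08)] for z in zs[::-1]]);uv=proj(C,X.reshape(-1,3)).astype(np.float32)
    print(n,f,"\n",np.c_[(zs[::-1]*1000).round(),cv2.remap(im,uv[:,0],uv[:,1],1).reshape(len(zs),-1)].astype(int).tolist())
E
```

```text
0.0 [(np.float64(0.0815), np.float64(0.937)), (np.float64(0.0855), np.float64(0.958)), (np.float64(0.0863), np.float64(0.96))] [(np.float64(0.0838), np.float64(0.879)), (np.float64(0.0843), np.float64(0.882))]
0.02 [(np.float64(0.0795), np.float64(0.937)), (np.float64(0.0833), np.float64(0.958)), (np.float64(0.084), np.float64(0.96))] [(np.float64(0.082), np.float64(0.879)), (np.float64(0.0825), np.float64(0.882))]
0.025 [(np.float64(0.0788), np.float64(0.937)), (np.float64(0.0828), np.float64(0.958)), (np.float64(0.0835), np.float64(0.96))] [(np.float64(0.0815), np.float64(0.879)), (np.float64(0.082), np.float64(0.882))]
scene scene0.png 
 [[268, 188, 175, 161, 128, 150, 71], [264, 116, 126, 122, 118, 106, 46], [260, 96, 94, 94, 120, 100, 15], [256, 96, 96, 98, 123, 91, 19], [252, 98, 97, 97, 119, 27, 15], [248, 98, 98, 98, 98, 20, 20], [244, 98, 98, 99, 27, 15, 22], [240, 99, 97, 50, 19, 21, 19], [236, 99, 95, 18, 12, 17, 17], [232, 96, 31, 19, 15, 15, 14], [228, 63, 12, 14, 7, 36, 39], [224, 38, 9, 12, 48, 77, 101], [220, 73, 6, 12, 120, 97, 157], [216, 77, 3, 45, 116, 127, 159], 
[... 4754 characters left out ...]
 163, 171], [180, 97, 95, 97, 128, 163, 171], [176, 94, 97, 97, 124, 163, 170], [172, 94, 96, 96, 126, 164, 168], [168, 94, 95, 96, 124, 163, 167], [164, 94, 94, 98, 126, 164, 167], [160, 96, 96, 98, 127, 162, 168], [156, 94, 97, 96, 126, 162, 167], [152, 86, 97, 97, 130, 161, 168], [148, 86, 96, 96, 130, 163, 164], [144, 94, 92, 97, 130, 161, 137], [140, 96, 94, 96, 129, 137, 80], [136, 93, 95, 97, 128, 63, 56], [132, 95, 95, 99, 127, 25, 48], [128, 97, 96, 97, 110, 24, 44], [124, 95, 95, 95, 38, 20, 28], [120, 97, 95, 76, 24, 21, 20], [116, 92, 89, 32, 18, 19, 19], [112, 78, 55, 19, 16, 27, 22], [108, 62, 35, 19, 15, 59, 55], [104, 60, 64, 18, 46, 100, 98], [100, 72, 77, 29, 97, 123, 123]]
```

```bash
python3 - <<'E'
from h import *
e=np.array([.237,.9715,0]);col=np.array([.5985,.086,0]);zs=np.arange(.07,.22,.0005)
for n,fs in(("scene",("scene0.png","s7.png","s8.png")),("side",("side0.png","d7.png","d8.png"))):
    C=cam(n);G={}
    for f in fs:
        im=cv2.imread("pics/"+f,0).astype(np.float32)
        uv=proj(C,np.array([[col+e*k+[0,0,z] for k in(.028,.032,.036,.04)] for z in zs]).reshape(-1,3)).astype(np.float32)
        G[f]=cv2.remap(im,uv[:,0],uv[:,1],1).reshape(len(zs),-1)
    a=G[fs[0]];w=(zs>.174)&(zs<.206)
    for f in fs[1:]:
        b=G[f];r=[]
        for k in range(4):
            sc=[np.corrcoef(a[w,k],np.interp(zs[w]-d,zs,b[:,k]))[0,1] for d in np.arange(.07,.1,.0005)]
            r.append((round(.07+.0005*int(np.argmax(sc)),4),round(max(sc),2)))
        print(n,f,r,"min z0",zs[w][a[w].argmin(0)],"min z1",[zs[(zs<.13)&(zs>.08)][b[(zs<.13)&(zs>.08),k].argmin()] for k in range(4)])
E
```

```text
scene s7.png [(0.085, np.float64(0.96)), (0.0845, np.float64(0.98)), (0.084, np.float64(0.82)), (0.0935, np.float64(0.59))] min z0 [0.185  0.1855 0.1885 0.1915] min z1 [np.float64(0.09950000000000003), np.float64(0.10300000000000004), np.float64(0.10650000000000004), np.float64(0.08550000000000002)]
scene s8.png [(0.0855, np.float64(0.95)), (0.086, np.float64(0.96)), (0.085, np.float64(0.74)), (0.0935, np.float64(0.61))] min z0 [0.185  0.1855 0.1885 0.1915] min z1 [np.float64(0.09950000000000003), np.float64(0.10000000000000003), np.float64(0.10350000000000004), np.float64(0.08550000000000002)]
side d7.png [(0.0845, np.float64(0.95)), (0.0845, np.float64(0.98)), (0.084, np.float64(0.99)), (0.0835, np.float64(0.98))] min z0 [0.1935 0.1905 0.193  0.193 ] min z1 [np.float64(0.10800000000000004), np.float64(0.10750000000000004), np.float64(0.10750000000000004), np.float64(0.11050000000000004)]
side d8.png [(0.086, np.float64(0.96)), (0.0855, np.float64(0.99)), (0.0845, np.float64(0.99)), (0.085, np.float64(0.99))] min z0 [0.1935 0.1905 0.193  0.193 ] min z1 [np.float64(0.10800000000000004), np.float64(0.10550000000000004), np.float64(0.10750000000000004), np.float64(0.10750000000000004)]
```

servo_tool(moves=[[0,0,0,6,0,0,0],[0,0,0,12,0,0,0],[0,0,0,17,0,0,0],[0,0,0,20,0,0,0],[0,0,0,21,0,0,0],[0,0,0,21.6,0,0,0],[0,0,0,21.9,0,0,0],[0,0,0,22.1,0,0,0],[0,0,0,22.2,0,0,0],[0,0,0,22.2,0,0,0]])

```text
clock: 23.0
tcp_pos: [0.6335, 0.228, 0.1454]
ee_rot: [0.786, 0.618, 0.002, 0.001]
wrist_force: [0.3, 0.3, 3.0]
width: 0.003
gripper_force: 1.3
```

servo_tool(moves=[[0,0,0,0.1,0,0,0],[0,0,0,0.2,0,0,0],[0,0,0,0.2,0,0,0],[0,0,0,0.2,0,0,0]])

```text
clock: 23.5
tcp_pos: [0.6332, 0.2279, 0.1428]
ee_rot: [0.786, 0.618, 0.002, 0.0]
wrist_force: [1.1, 1.9, 3.2]
width: 0.002
gripper_force: 1.2
```

servo_tool(moves=[[0,0,0,0.1,0,0,0],[0,0,0,0.1,0,0,0],[0,0,0,0.1,0,0,0]])

```text
clock: 23.88
tcp_pos: [0.6331, 0.2278, 0.1416]
ee_rot: [0.786, 0.618, 0.002, 0.0]
wrist_force: [0.8, 0.9, 1.5]
width: -0.005
gripper_force: 1.0
```

servo_tool(moves=[[0,0,0,-0.5,0,0,0],[0,0,0,-5,0,0,0],[0,0,0,-10,0,0,0],[0,0,0,-16,0,0,0],[0,0,0,-22,0,0,0],[0,0,0,-22,0,0,0],[0,0,0,-22,0,0,0]])

```text
clock: 24.75
tcp_pos: [0.6321, 0.2273, 0.3612]
ee_rot: [0.786, 0.618, 0.001, 0.0]
wrist_force: [-0.1, 1.5, -0.1]
width: 0.002
gripper_force: 0.0
```

```bash
python3 m.py 10
```

```text
24.85 [0.63202498 0.22701318 0.3600763 ]
hook (np.float64(0.0888), np.float64(0.961)) (np.float64(0.086), np.float64(0.88))
pad (np.float64(0.1238), np.float64(0.774)) (np.float64(0.1228), np.float64(0.878))
pad (np.float64(0.1248), np.float64(0.794)) (np.float64(0.1235), np.float64(0.906))
clip (np.float64(0.1255), np.float64(0.76)) (np.float64(0.1263), np.float64(0.984))
```

```bash
python3 -c "
from bench import *
print(sign_off())"
```

```text
the job is handed in; nothing more can be done
None
```

The job is handed in at about 25 s of the 72 s allowed: the bracket hangs at rest on the hook, with the spring down about 85 mm (roughly 0.89 kg), and the marker is level with the pointer to within an estimated 1–2 mm.

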